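Date-stamp a food label

TASK

Date a fresh food label: pick up the red-handled self-inking stamp, set it gently and squarely inside the blue printed frame on the top label, and press it down evenly with about 15 N for a full second, without letting it slide or rock. Then lift it straight up off the label and stand it back upright in its small parking tray, leaving the food things around alone.

Things in the scene. Friction and masses are not known exactly. Their poses are not given: they have to be found in the camera images.
- stamp: Self-inking stamp standing upright, 102 mm tall, about 170 g (varies). Origin: centre of the underside; z up along the stamp, y along its long side. Black housing 30 (x) x 46 (y) x 40 mm, its flat underside is set on the paper. Above it a red handle sliding on a spring: flange 34 x 46 mm at 52 to 58 mm above the underside, then a grip block 22 (x) x 36 (y) mm up to 101 mm.
- stamp_grip (a point): Place to grip the stamp's red block, across its 22 mm (x): 81 mm above the underside while not pressed; axes as the stamp's, fixed to the housing. Pushing down on the handle moves it up to 8 mm against a spring: 4 N starts it, 2 N more per mm, 20 N at its hard stop. 12 to 19 N on the paper kept up for at least half a second print cleanly; over 24 N ruins the label.
- label_tray: Fixed grey tray 84 (x) x 124 (y) mm, walls 3 mm thick and 28 mm high, thumb notch in the -x wall. Origin: centre of the underside, on the worktop; z up. In it lies a firm flat pile of white labels, 70 x 110 mm. How many are left is unknown: the top label lies 10 to 22 mm above the worktop and must be felt for. Stands left or right of the parking tray.
- print_frame (a point): Point of the label tray at worktop height (NOT at the paper's), straight below the centre of the blue printed frame on the top label; axes as the tray's, 18 mm from its centre towards its +y, away from the label's red stripe. The frame is 42 (x) x 58 (y) mm; the stamp's housing goes inside it, long side along y, either way round.
- stamp_tray: Fixed small grey parking tray 54 (x) x 70 (y) mm, 10 mm high, walls 4 mm thick, inside 46 x 62 mm, inner floor about 4 mm above the worktop. Origin: centre of the underside; z up. The stamp stands in it at the start, its long side about along y.
- yoghurt_pot: Bystander: white yoghurt pot, 72 mm wide, 71 mm tall; origin at the centre of its underside. Leave alone.
- honey_jar: Bystander: honey jar with a red lid, 60 mm wide, 86 mm tall; origin at the centre of its underside. Leave alone.
- tea_box: Bystander: black tea box 68 x 133 x 66 mm; origin at the centre of its underside. Leave alone.

How it is judged:
On the way, in this order (a step that is already met when the one before it is completed fails the run):
1. the stamp is pressed on the label inside the printed frame, upright, with 12 to 19 N, for half a second (contact force between stamp and label_tray between 12 and 19 N and horizontal distance between stamp and print_frame below 0.005 m and angle between the y axis of stamp and the y axis of print_frame, either way round below 0.12 rad and angle between stamp's own z axis and vertical below 0.05 rad), for 0.5 s.
2. the stamp is lifted straight up, clear of the label tray (height (world z) of stamp above 0.035 m and horizontal distance between stamp and print_frame below 0.015 m), for 0.05 s.
At the end, for the whole second after the job is handed in: The stamp stands released, at rest and upright (within 0.05 rad) on the floor of its parking tray: its origin within 12 mm of the tray's centre and less than 7 mm above the tray's underside (horizontal distance between stamp and stamp_tray below 0.012 m and z of stamp in the frame of stamp_tray below 0.007 m and angle between stamp's own z axis and vertical below 0.05 rad and linear speed of stamp below 0.02 m/s); the robot touches nothing.
It fails at once if the stamp presses on the label or label tray with more than 24 N (contact force between stamp and label_tray above 24 N).
It fails at once if the stamp touches the label or label tray (over 2 N) more than 8 mm from the centre of the printed frame (contact force between stamp and label_tray above 2 N and horizontal distance between stamp and print_frame above 0.008 m).
It fails at once if the stamp slides under load (over 30 mm/s or 0.5 rad/s at more than 6 N) (contact force between stamp and label_tray above 6 N and (linear speed of stamp above 0.03 m/s or angular speed of stamp above 0.5 rad/s)).
It fails at once if the stamp rocks under load (tilted over 0.1 rad at more than 6 N) (contact force between stamp and label_tray above 6 N and angle between stamp's own z axis and vertical above 0.1 rad).
It fails at once if a bystander is moved by more than 20 mm (distance of any of yoghurt_pot, honey_jar, tea_box from where it was at the start of the episode above 0.02 m).
It also fails if it takes over 64 s, if anything falls off the work surface, if the arm or the gripper's body presses on something with over 40 N, if the wrist force passes 120 N, or if a joint passes its speed limit or range.

ROBOT

A 6-joint arm with a two-finger parallel gripper is mounted at the origin on a cart in front of the work surface, level with it; the furniture and walls round the work are solid. World frame = base frame: x ahead of the robot, y to its left, z up, the work surface at z = 0. Lengths are in m, angles in rad, forces in N, time in s.
With the tool pointing down it reaches from about 0.25 to 0.775 m from the base axis. Payload 4 kg.
Tool frame: the origin (TCP) lies midway between the tips of the shut fingers; the grasp point (between the pads) lies 19 mm behind it (arm.pinch_z is the distance from the TCP to the grasp point, in m); z points along the fingers, y is the direction in which the jaws open and shut (so a half turn about z gives the same grasp; the last joint's range is limited). The gripper opens to 85 mm and grips with 20 to 120 N. Pads are 22 mm wide; open, the fingers measure 114 mm over their backs; the gripper's body (76 mm by 85 mm) begins 54 mm behind the grasp point. The pads swing forward as they close: fully open they stand 13 mm farther back than shut.
Start: joints at [1.086, 0.087, 1.371, -0, 1.684, -0.103], TCP at [0.205, 0.51, 0.231] pointing down, gripper open.
Joint ranges: [-3.1, 3.1], [-0.76, 2.03], [0.27, 2.55], [-1.08, 4.22], [0.17, 2.65], [-2.57, 2.57]. Speed limits (rad/s): [2.79, 2.79, 3.14, 3.14, 3.14, 3.14].

INTERFACE

Orientations are given as a unit quaternion [x, y, z, w].
In Python, from rig import arm gives the robot as it stands. The module is installed in compiled form; this text tells all that it offers.
- The arm moves only by the tool send_rows, never from a script. Its argument "moves" is a list of rows, each a list of 3 entries, a list of its own where there are three numbers: the turn, a rotation vector about the tool's x, y, z in rad, then the shift along the tool's x, y, z in units of 50 mm (1.0 is 50 mm), then the opening in per cent of the stroke, from 0 (shut) to 100 (fully open). In form: [[[rx, ry, rz], [x, y, z], hand], ...]. A call has exactly 8 rows; each row shifts and turns the commanded pose from where the row before left it, along the tool's axes as they then stand; what a row does not reach is not made up. A row lasts 1/8 s, in which the tool goes at most 62.5 mm and 10.7 degrees, less where a joint would pass 70% of its speed; a pose out of reach is approached as far as the arm can. A call is refused whole if a number of a shift passes 1 or a number of a turn 0.188, either way. A call with a gripper value outside its range is refused whole. The fingers move at their own pace and stop on an object; the grip force is fixed at half the most. Time passes only in rows, so rows that do not move let the fingers close, or fill a call up. It gives the time, the measured TCP pose, the force and the opening at its end, in the units of the state.
- arm.get_state(): the state, without advancing time (a new reading comes with each control period).
- arm.capture(name): name is "scene" or "top"; returns a dict with "pixels" (420x560x3 uint8, red, green, blue), "depth" (420x560 float32, m along the optical axis (not along the pixel's ray), 0 where there is no reading), "camera_matrix" (3x3 intrinsics, pixels), "k1" (the pictures are not rectified: a ray, as slopes to the right and down, at radius r is drawn at 1 + k1 r^2 times it, then the intrinsics apply), "R" (3x3) and "t" (3): a world point X has camera coordinates R X + t. Camera axes: x right, y down, z forward; pixel columns grow to the right and rows downward; lengths in m; the calibration is good to about 2 mm. A picture is of the moment at which its call begins.
- arm.hand_in(): hands the job in, once; it reports no verdict.
The state is a dict: "t": time; "q": joint angles; "joint_vel": joint speeds; "joint_efforts": joint torques, N m; "tool_pos": TCP position; "tcp_rot": TCP orientation; "contact_force": force on the tool from outside, world axes, zero at the start; "torque": the same for the moment, N m; "gripper_width": finger opening in m.
Only numpy, scipy, OpenCV 4.12 (cv2) and the standard library are available. Lean on these libraries where they do the work, as an engineer would, in place of code of your own. Each camera call takes 0.05 s, during which the arm holds its last target.

## Working session

There is one attempt and no reset: what is moved stays moved. The work goes in short steps, Python scripts to look and compute and a tool call to move; the robot and the scene stay as the last step left them, time stands still between calls to the robot, and variables do not carry over. Pictures are saved under pics/ and viewed, and the job is handed in when it is done.

Besides the shell and the picture viewer there is one more tool, called by a JSON object that holds its "op" and its "data", one argument or row to a line. send_rows: Moves the arm, as the interface text tells. Its arguments: {"type":"object","properties":{"moves":{"type":"array"}},"required":["moves"]}

```bash
mkdir -p pics
cat > h.py <<'E'
import numpy as np, cv2
from rig import arm
def cap(n):
    c=arm.capture(n); np.savez(f'{n}.npz',**c); return c
def save(n,fn,c): cv2.imwrite(f'pics/{fn}.png',c['pixels'][:,:,::-1])
def rays(c,uv):
    K=np.array(c['camera_matrix']);k1=float(c['k1'])
    uv=np.atleast_2d(uv).astype(float)
    d=np.array([k1,0,0,0,0.])
    p=cv2.undistortPoints(uv.reshape(-1,1,2),K,d).reshape(-1,2)
    R=np.array(c['R']);t=np.array(c['t'])
    o=-R.T@t
    return o,np.c_[p,np.ones(len(p))]@R
def plane(c,uv,z):
    o,d=rays(c,uv); s=(z-o[2])/d[:,2]; return o+d*s[:,None]
def proj(c,X):
    R=np.array(c['R']);t=np.array(c['t'])
    return cv2.projectPoints(np.atleast_2d(X).astype(float),cv2.Rodrigues(R)[0],t,np.array(c['camera_matrix']),np.array([float(c['k1']),0,0,0,0]))[0].reshape(-1,2)
def pts(c,v,u):
    o,d=rays(c,np.c_[u,v]); return o+d*c['depth'][v,u][:,None]
E
python3 - <<'E'
from h import *
for n in('scene','top'):
    c=cap(n); save(n,n+'0',c); print(n,c['k1'],c['camera_matrix'],c['R'],c['t'])
print(arm.get_state(),arm.pinch_z)
E
```

```text
scene -0.05161692599140555 [[408.96035953   0.         280.55014546]
 [  0.         408.96035953 206.00027904]
 [  0.           0.           1.        ]] [[-0.78139102 -0.62396702 -0.00965599]
 [-0.4962947   0.6307391  -0.59653982]
 [ 0.37831158 -0.46133864 -0.80252539]] [0.49901896 0.39492027 0.65367348]
top -0.0672298511005296 [[380.07826796   0.         288.03232393]
 [  0.         380.07826796 210.72783925]
 [  0.           0.           1.        ]] [[ 1.73980646e-02 -9.99848621e-01  2.08193222e-04]
 [-9.94435798e-01 -1.73255144e-02 -1.03909910e-01]
 [ 1.03897788e-01  1.60079654e-03 -9.94586692e-01]] [-0.02822398  0.66204004  0.87304479]
{'t': 0.1, 'q': array([ 1.08589642e+00,  8.79468329e-02,  1.37210197e+00, -1.17505506e-05,
        1.68363452e+00, -1.03120621e-01]), 'joint_vel': array([-9.40924449e-05, -2.30907186e-03, -3.54803654e-03, -1.19892673e-04,
        7.95460999e-04, -7.18132527e-04]), 'joint_efforts': array([ 2.36533378e-03, -3.53014827e+01, -3.14218283e+01, -1.07694959e-04,
        7.94693478e-03, -4.15732711e-05]), 'tool_pos': array([0.20472122, 0.50999226, 0.23022085]), 'tcp_rot': array([ 1.89732992e-01,  9.81835169e-01, -1.00217036e-03, -2.97342204e-04]), 'contact_force': array([-0.81702238,  0.12943116,  0.00792683]), 'torque': array([-0.04920646, -0.04495418,  0.01851326]), 'gripper_width': 0.08554270218208185} 0.0187
```

View pics/scene0.png

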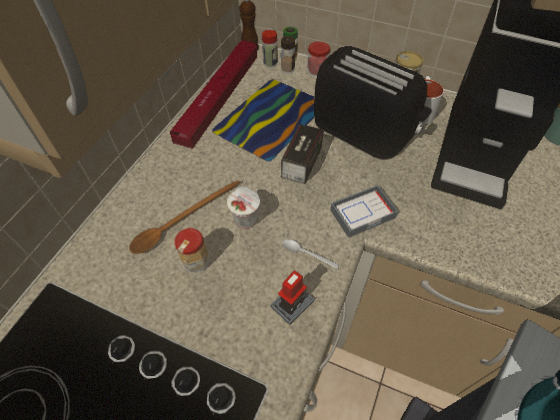

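View pics/top0.png

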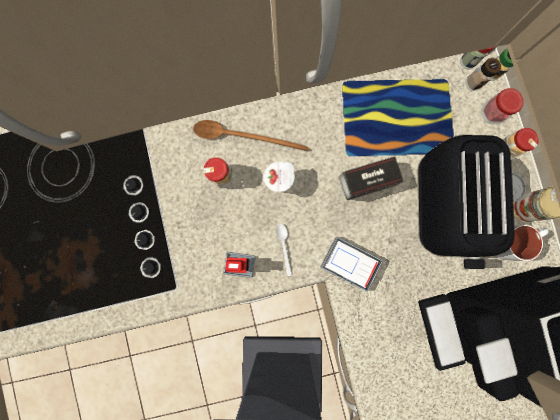

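The top view shows the stamp at about (238,265), the label tray at (355,263) with its red stripe to the right, and the bystanders at (215,170), (279,177) and (372,178). Next I'll zoom in and measure.

Run:
```python
from h import *
t=dict(np.load('top.npz'));s=dict(np.load('scene.npz'))
a=cv2.resize(t['pixels'][230:300,210:300,::-1],None,fx=4.4,fy=4.4,interpolation=cv2.INTER_CUBIC)
b=cv2.resize(t['pixels'][230:300,310:400,::-1],None,fx=4.4,fy=4.4,interpolation=cv2.INTER_CUBIC)
a2=cv2.resize(s['pixels'][260:330,260:350,::-1],None,fx=4.4,fy=4.0,interpolation=cv2.INTER_CUBIC)
b2=cv2.resize(s['pixels'][175:245,320:410,::-1],None,fx=4.4,fy=4.0,interpolation=cv2.INTER_CUBIC)
im=np.vstack([np.hstack([a,b]),np.hstack([a2,b2])]);cv2.imwrite('pics/z0.png',im);print(im.shape)
for n,c in(('top',t),('scene',s)):
    print(n,'base',proj(c,[[0,0,0],[0.2,0.51,0.23]]))
c=t
def depthz(c):
    v,u=np.mgrid[0:420,0:560]; P=pts(c,v.ravel(),u.ravel()).reshape(420,560,3); P[c['depth']==0]=np.nan; return P
P=depthz(t); print('table z',np.nanmedian(P[215:235,200:260,2]))
print(np.round(P[265,215:270:2],3)); 
print('tray'); print(np.round(P[263,320:392:3],3))
# frame blue
hsv=cv2.cvtColor(t['pixels'],cv2.COLOR_RGB2HSV)
m=((hsv[...,0]>100)&(hsv[...,0]<130)&(hsv[...,1]>60)).astype(np.uint8);m[:230]=0;m[300:]=0;m[:,:310]=0;m[:,400:]=0
print(m.sum()); uv=np.argwhere(m)[:,::-1]; print(cv2.minAreaRect(uv.astype(np.float32)))
```

```text
(588, 792, 3)
top base [[276.22095448 487.78298113]
 [  4.67493098 438.85654914]]
scene base [[577.47970864 440.98834989]
 [306.34604231 761.48552062]]
table z 0.00018523997951896964
[[ 0.529  0.16   0.001]
 [ 0.529  0.155  0.002]
 [ 0.529  0.15   0.002]
 [ 0.529  0.146 -0.002]
 [ 0.529  0.141 -0.003]
 [ 0.53   0.133  0.012]
 [ 0.534  0.113  0.108]
 [ 0.534  0.109  0.107]
 [ 0.534  0.105  0.105]
 [ 0.534  0.101  0.106]
 [ 0.534  0.097  0.102]
 [ 0.535  0.092  0.106]
 [ 0.535  0.088  0.105]
 [ 0.535  0.083  0.106]
 [ 0.534  0.082  0.084]
 [ 0.533  0.079  0.062]
 [ 0.532  0.079  0.028]
 [ 0.531  0.076  0.003]
 [ 0.531  0.071  0.007]
 [ 0.531  0.066  0.007]
 [ 0.531  0.062 -0.002]
 [ 0.531  0.057  0.   ]
 [ 0.531  0.052  0.   ]
 [ 0.531  0.047  0.   ]
 [ 0.532  0.042  0.001]
 [ 0.532  0.037  0.001]
 [   nan    nan    nan]
 [ 0.532  0.028 -0.003]]
tray
[[ 0.539 -0.097  0.   ]
 [ 0.54  -0.102  0.032]
 [ 0.54  -0.11   0.019]
 [ 0.54  -0.117  0.02 ]
 [ 0.54  -0.124  0.019]
 [ 0.54  -0.132  0.017]
 [ 0.54  -0.139  0.02 ]
 [ 0.54  -0.146  0.017]
 [ 0.54  -0.153  0.019]
 [ 0.54  -0.16   0.02 ]
 [ 0.54  -0.168  0.018]
 [ 0.541 -0.175  0.02 ]
 [ 0.541 -0.183  0.017]
 [ 0.541 -0.189  0.019]
 [ 0.541 -0.196  0.02 ]
 [ 0.541 -0.204  0.02 ]
 [ 0.541 -0.211  0.019]
 [ 0.541 -0.218  0.02 ]
 [ 0.541 -0.226  0.02 ]
 [ 0.541 -0.233  0.02 ]
 [ 0.542 -0.238  0.028]
 [ 0.541 -0.252 -0.001]
 [ 0.541 -0.26  -0.   ]
 [ 0.541 -0.267  0.   ]]
47
((344.70001220703125, 260.6000061035156), (23.25510597229004, 17.441329956054688), 26.56505012512207)
```

View pics/z0.png

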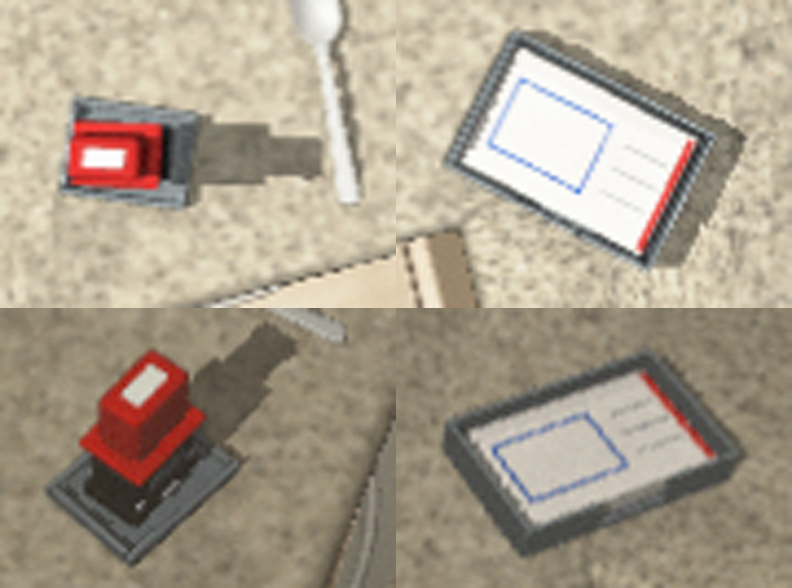

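```bash
cat > m.py <<'E'
from h import *
def up(c,y0,y1,x0,x1,k=8):
    return cv2.resize(c['pixels'][y0:y1,x0:x1],None,fx=k,fy=k,interpolation=cv2.INTER_CUBIC)
def uvof(m,y0,x0,k=8):
    cs=cv2.findContours(m.astype(np.uint8),cv2.RETR_EXTERNAL,cv2.CHAIN_APPROX_NONE)[0]
    return cs,lambda q:(q.reshape(-1,2)+.5)/k-.5+[x0,y0]
def rect(c,uv,z):
    P=plane(c,uv,z)[:,:2]; (cx,cy),(w,h),a=cv2.minAreaRect((P*1000).astype(np.float32))
    if w>h: w,h,a=h,w,a-90
    # a: direction of w(short,x) axis
    return np.round([cx,cy,w,h,a],2)
E
python3 - <<'E'
from m import *
t=dict(np.load('top.npz'));s=dict(np.load('scene.npz'))
for n,c,b in(('top',t,(230,300,310,400)),('scene',s,(175,245,320,410))):
    im=up(c,*b).astype(int); R,G,B=im[...,0],im[...,1],im[...,2]
    blue=(B-R>40); cs,f=uvof(blue,b[0],b[2]); uv=np.vstack([f(q) for q in cs if len(q)>20])
    for z in(.016,.018,.020): print(n,'frame',z,rect(c,uv,z))
    mn=im.min(-1);
    wh=((im.min(-1)>(190 if n=='top' else 150))).astype(np.uint8)
    wh=cv2.morphologyEx(wh,cv2.MORPH_OPEN,np.ones((9,9)))
    red=((R-G>70)&(R>110)).astype(np.uint8)
    cs,f=uvof(cv2.morphologyEx(red,cv2.MORPH_OPEN,np.ones((5,5))),b[0],b[2]); q=max(cs,key=cv2.contourArea); print(n,'stripe',rect(c,f(q),.018))
    cs,f=uvof(wh,b[0],b[2]); q=np.vstack([x for x in cs if cv2.contourArea(x)>2000]);print(n,'white',rect(c,f(q),.018))
for n,c,b in(('top',t,(230,300,210,300)),('scene',s,(260,330,260,350))):
    im=up(c,*b).astype(int); R,G,B=im[...,0],im[...,1],im[...,2]
    red=((R-G>60)&(R>90))
    bright=((R-G>90)&(R>(215 if n=='top' else 150)))
    w=(im.min(-1)>(200 if n=='top' else 160)).astype(np.uint8)
    cs,f=uvof(w,b[0],b[2]); 
    for q in cs:
        if cv2.contourArea(q)>500: print(n,'whitepatch',f(q).mean(0),rect(c,f(q),.106))
    cs,f=uvof(red,b[0],b[2]);q=max(cs,key=cv2.contourArea);print(n,'redall@58+4',rect(c,f(q),.062))
E
```

```text
top frame 0.016 [ 546.57 -155.16   44.18   58.5   -26.54]
top frame 0.018 [ 546.61 -154.87   44.09   58.37  -26.54]
top frame 0.02 [ 546.66 -154.57   43.99   58.24  -26.54]
top stripe [ 514.8  -218.12    4.96   66.33   63.8 ]
top white [ 504.64 -150.49  108.55  149.54   63.07]
scene frame 0.016 [ 546.71 -160.22   42.11   59.44  -26.35]
scene frame 0.018 [ 546.16 -158.82   42.     59.28  -26.35]
scene frame 0.02 [ 545.6  -157.42   41.89   59.13  -26.35]
scene stripe [ 513.73 -222.25    4.71   64.76   63.6 ]
scene white [ 538.35 -173.24   70.59  104.24  -26.88]
top whitepatch [233.08344595 265.50506757] [5.3332e+02 1.0062e+02 8.2000e+00 1.9740e+01 5.0000e-02]
top whitepatch [284.8252582  251.44311968] [563.81 -10.78  17.74 101.12 -83.42]
top redall@58+4 [533.41 100.92  34.6   48.37  -1.42]
scene whitepatch [292.41747238 278.82769337] [532.24  97.92   8.8   18.95  -1.57]
scene redall@58+4 [535.22  92.71  40.95  58.35  -1.24]
```

{"op": "send_rows", "data": {
  "moves": [
    [[0,0,0.173],[0,0,0],100],
    [[0,0,0.173],[0,0,0],100],
    [[0,0,0.173],[0,0,0],100],
    [[0,0,0.173],[0,0,0],100],
    [[0,0,0.173],[0,0,0],100],
    [[0,0,0.173],[0,0,0],100],
    [[0,0,0.173],[0,0,0],100],
    [[0,0,0],[0,0,0],100]
  ]
}}

```text
t: 1.1
tool_pos: [0.2048, 0.5102, 0.2307]
tcp_rot: [0.714, 0.7, -0.001, 0.0]
contact_force: [-0.4, 0.8, 0.6]
gripper_width: 0.0856
```

{"op": "send_rows", "data": {
  "moves": [
    [[0,0,0],[-0.5,0.42,0],100],
    [[0,0,0],[-0.9,0.75,0],100],
    [[0,0,0],[-0.9,0.75,0],100],
    [[0,0,0],[-0.9,0.75,0],100],
    [[0,0,0],[-0.9,0.75,0],100],
    [[0,0,0],[-0.9,0.75,0],100],
    [[0,0,0],[-0.9,0.75,0],100],
    [[0,0,0],[-0.9,0.75,0],100]
  ]
}}

```text
t: 2.1
tool_pos: [0.4817, 0.1626, 0.2312]
tcp_rot: [0.714, 0.7, 0.0, -0.0]
contact_force: [0.4, 0.5, 0.6]
gripper_width: 0.0853
```

{"op": "send_rows", "data": {
  "moves": [
    [[0,0,0],[-0.6,0.5,0],100],
    [[0,0,0],[-0.4,0.4,0.2],100],
    [[0,0,0],[0,0,0.4],100],
    [[0,0,0],[0,0,0.4],100],
    [[0,0,0],[0,0,0],100],
    [[0,0,0],[0,0,0],100],
    [[0,0,0],[0,0,0],100],
    [[0,0,0],[0,0,0],100]
  ]
}}

```text
t: 3.1
tool_pos: [0.5252, 0.1134, 0.1823]
tcp_rot: [0.715, 0.699, 0.001, 0.001]
contact_force: [-0.3, -0.5, -0.2]
gripper_width: 0.0852
```

```bash
cat > st.py <<'E'
from h import *
from scipy.spatial.transform import Rotation as Ro
s=arm.get_state(); R=Ro.from_quat(s['tcp_rot']).as_matrix()
print('t',s['t'],'pos',np.round(s['tool_pos']*1000,2),'yaw_y',np.degrees(np.arctan2(R[1,1],R[0,1])).round(2),'z',R[:,2].round(4),'F',s['contact_force'].round(2),'T',s['torque'].round(3),'w',round(s['gripper_width']*1000,2),'q',s['q'].round(3))
E
python3 st.py
python3 - <<'E'
from h import *
for n in('scene','top'):
    c=cap(n); save(n,n+'1',c)
E
```

```text
t 3.1 pos [525.16 113.45 182.29] yaw_y -1.23 z [ 1.8e-03  2.0e-04 -1.0e+00] F [-0.26 -0.52 -0.2 ] T [-0.009 -0.003  0.007] w 85.24 q [0.107 0.072 1.484 0.    1.584 0.129]
```

View pics/top1.png

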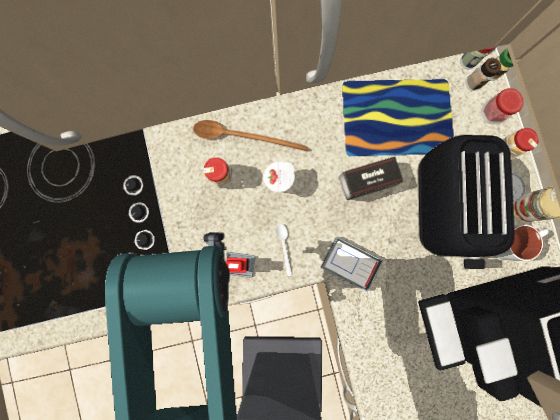

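View pics/scene1.png

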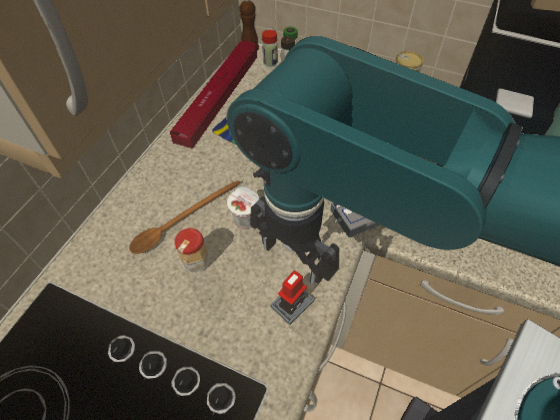

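The gripper is open and just beside the stamp, which the scene view shows at (292,295). I'll centre over it, then descend.

{"op": "send_rows", "data": {
  "moves": [
    [[0,0,0],[-0.28,0.16,0],100],
    [[0,0,0],[0,0,0.2],100],
    [[0,0,0],[0,0,0.3],100],
    [[0,0,0],[0,0,0.3],100],
    [[0,0,0],[0,0,0.1],100],
    [[0,0,0],[0,0,0],100],
    [[0,0,0],[0,0,0],100],
    [[0,0,0],[0,0,0],100]
  ]
}}

```text
t: 4.2
tool_pos: [0.5329, 0.0992, 0.1371]
tcp_rot: [0.715, 0.699, 0.001, 0.0]
contact_force: [-0.4, -0.5, 0.8]
gripper_width: 0.0855
```

```bash
python3 st.py
python3 - <<'E'
from h import *
s=cap('scene');t=cap('top')
a=cv2.resize(s['pixels'][210:330,220:360,::-1],None,fx=4,fy=4,interpolation=cv2.INTER_CUBIC)
cv2.imwrite('pics/z1.png',a)
E
```

```text
t 4.2 pos [532.9   99.22 137.09] yaw_y -1.25 z [ 1.5e-03  2.0e-04 -1.0e+00] F [-0.41 -0.53  0.75] T [ 0.02  -0.023 -0.036] w 85.54 q [0.079 0.106 1.538 0.    1.496 0.101]
```

View pics/z1.png

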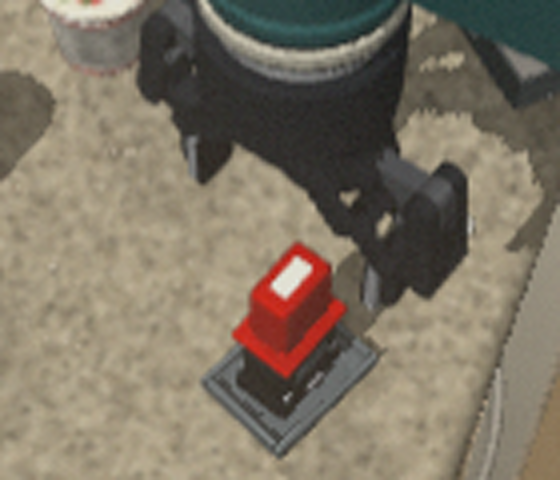

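The open fingers straddle the red block on both sides, so I'll descend to z≈68 mm and close.

{"op": "send_rows", "data": {
  "moves": [
    [[0,0,0],[0,0,0.3],100],
    [[0,0,0],[0,0,0.4],100],
    [[0,0,0],[0,0,0.3],100],
    [[0,0,0],[0,0,0.2],100],
    [[0,0,0],[0,0,0.14],100],
    [[0,0,0],[0,0,0],100],
    [[0,0,0],[0,0,0],100],
    [[0,0,0],[0,0,0],100]
  ]
}}

```text
t: 5.3
tool_pos: [0.533, 0.0992, 0.0701]
tcp_rot: [0.715, 0.699, 0.001, 0.0]
contact_force: [-0.6, -0.4, 0.8]
gripper_width: 0.0853
```

```bash
python3 st.py
python3 - <<'E'
from h import *
s=cap('scene');t=cap('top')
a=cv2.resize(s['pixels'][210:330,220:360,::-1],None,fx=4,fy=4,interpolation=cv2.INTER_CUBIC)
cv2.imwrite('pics/z2.png',a)
E
```

```text
t 5.3 pos [532.97  99.19  70.05] yaw_y -1.26 z [ 1.5e-03  2.0e-04 -1.0e+00] F [-0.61 -0.35  0.83] T [-0.006 -0.02   0.006] w 85.31 q [0.079 0.157 1.621 0.    1.362 0.101]
```

View pics/z2.png

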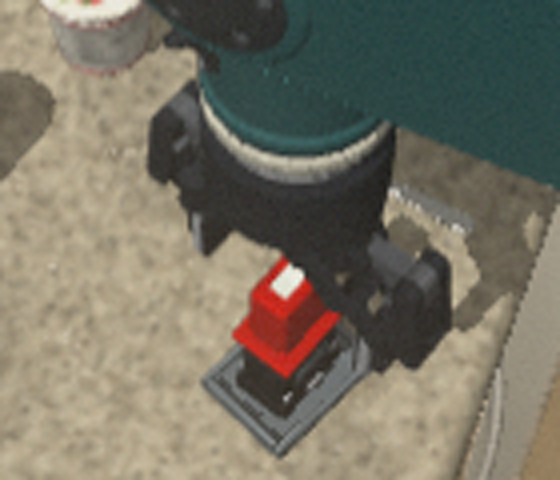

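{"op": "send_rows", "data": {
  "moves": [
    [[0,0,0],[0,0,0.04],80],
    [[0,0,0],[0,0,0],50],
    [[0,0,0],[0,0,0],35],
    [[0,0,0],[0,0,0],25],
    [[0,0,0],[0,0,0],15],
    [[0,0,0],[0,0,0],0],
    [[0,0,0],[0,0,0],0],
    [[0,0,0],[0,0,0],0]
  ]
}}

```text
t: 6.4
tool_pos: [0.5325, 0.0991, 0.0674]
tcp_rot: [0.715, 0.699, 0.0, 0.0]
contact_force: [-0.1, 1.0, 0.6]
gripper_width: 0.0213
```

```bash
python3 st.py
```

```text
t 6.4 pos [532.53  99.11  67.42] yaw_y -1.26 z [ 2.e-04  1.e-04 -1.e+00] F [-0.11  1.02  0.64] T [0.038 0.018 0.013] w 21.26 q [0.079 0.159 1.624 0.    1.358 0.101]
```

{"op": "send_rows", "data": {
  "moves": [
    [[0,0,0],[0,0,0],0],
    [[0,0,0],[0,0,-0.1],0],
    [[0,0,0],[0,0,-0.2],0],
    [[0,0,0],[0,0,-0.3],0],
    [[0,0,0],[0,0,-0.4],0],
    [[0,0,0],[0,0,-0.3],0],
    [[0,0,0],[0,0,-0.2],0],
    [[0,0,0],[0,0,0],0]
  ]
}}

```text
t: 7.4
tool_pos: [0.533, 0.0992, 0.1435]
tcp_rot: [0.715, 0.699, 0.001, 0.001]
contact_force: [0.3, 0.4, -2.1]
gripper_width: 0.0215
```

```bash
python3 st.py
python3 - <<'E'
from h import *
s=cap('scene');t=cap('top')
a=cv2.resize(s['pixels'][180:330,220:360,::-1],None,fx=4,fy=4,interpolation=cv2.INTER_CUBIC)
cv2.imwrite('pics/z3.png',a)
E
```

```text
t 7.4 pos [533.04  99.16 143.49] yaw_y -1.26 z [ 2.2e-03  2.0e-04 -1.0e+00] F [ 0.31  0.44 -2.06] T [-0.03   0.01  -0.042] w 21.47 q [0.079 0.102 1.53  0.    1.508 0.101]
```

View pics/z3.png

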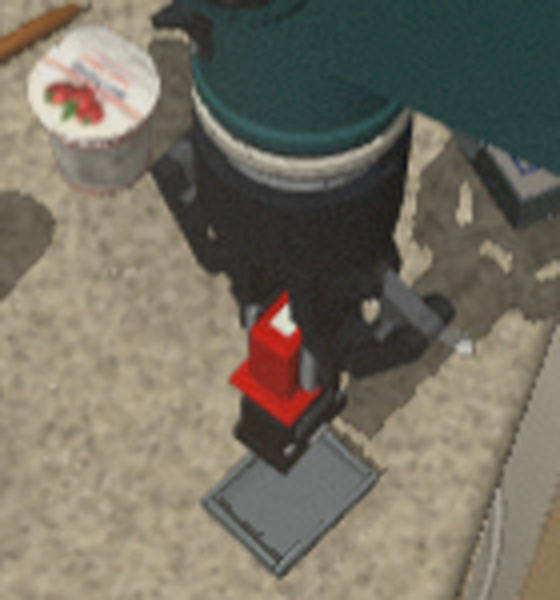

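The stamp is lifted clear and looks upright, with the empty tray visible below it. I'll measure the parking tray and the stamp's placement relative to it.

Run:
```python
from m import *
s=dict(np.load('scene.npz'))
# tray by hand corners in zoom z3 (x4, offset 220,180): 
z=np.array([[203,498],[279,576],[379,474],[325,428]])/4-.5*(1-1/4)+[220,180]
P=plane(s,z[:3],.010)*1000;print(P.round(1), 'centre',((P[0]+P[2])/2).round(1), np.linalg.norm(P[0]-P[1]),np.linalg.norm(P[1]-P[2]), np.degrees(np.arctan2(*(P[2]-P[1])[[1,0]])), np.degrees(np.arctan2(*(P[0]-P[1])[[1,0]])))
# top0 corners from z0 (x4.4)
import cv2
im=cv2.imread('pics/top0.png')
t=dict(np.load('top.npz'))
q=np.array([[76,96],[200,113],[188,208],[62,190]])/4.4-.5*(1-1/4.4)+[210,230]
P=plane(t,q,.010)*1000;print(P.round(1),P.mean(0).round(1),np.degrees(np.arctan2(*(P[0]-P[3])[[1,0]])),np.linalg.norm(np.roll(P,1,0)-P,axis=1))
```

```text
[[560.8 129.2  10. ]
 [507.4 137.2  10. ]
 [500.7  65.6  10. ]] centre [530.8  97.4  10. ] 53.99508575103679 71.96239086909327 -95.38727340953243 -8.567247425057708
[[562.9 130.3  10. ]
 [554.9  61.4  10. ]
 [502.9  66.7  10. ]
 [511.3 136.4  10. ]] [533.   98.7  10. ] -6.759061154198974 [52.00584966 69.30596626 52.28995842 70.15548227]
```

{"op": "send_rows", "data": {
  "moves": [
    [[0,0,0],[-0.3,0.04,0],0],
    [[0,0,0],[-0.6,0.05,0],0],
    [[0,0,0],[-0.9,0.05,0],0],
    [[0,0,0],[-1.0,0.05,0],0],
    [[0,0,0],[-0.9,0.05,0],0],
    [[0,0,0],[-0.8,0.05,0],0],
    [[0,0,0],[-0.4,0.05,0],0],
    [[0,0,0],[-0.2,0.04,0],0]
  ]
}}

```text
t: 8.5
tool_pos: [0.5456, -0.1573, 0.1417]
tcp_rot: [0.715, 0.699, -0.0, -0.001]
contact_force: [0.4, 0.0, -1.2]
gripper_width: 0.0212
```

{"op": "send_rows", "data": {
  "moves": [
    [[0,0,0.08],[0,0,0],0],
    [[0,0,0.1],[0,0,0],0],
    [[0,0,0.1],[0,0,0],0],
    [[0,0,0.1],[0,0,0],0],
    [[0,0,0.06],[0,0,0.2],0],
    [[0,0,0],[0,0,0.2],0],
    [[0,0,0],[0,0,0],0],
    [[0,0,0],[0,0,0],0]
  ]
}}

```text
t: 9.5
tool_pos: [0.546, -0.156, 0.1224]
tcp_rot: [0.85, 0.527, 0.0, -0.0]
contact_force: [-0.6, 0.2, -0.9]
gripper_width: 0.0215
```

```bash
python3 st.py
python3 - <<'E'
from h import *
s=cap('scene');t=cap('top'); save('s','scene4',s);save('t','top4',t)
E
```

```text
t 9.5 pos [ 545.97 -156.01  122.39] yaw_y -26.42 z [ 1.e-04  1.e-04 -1.e+00] F [-0.59  0.17 -0.87] T [-0.018 -0.07   0.042] w 21.47 q [-0.378  0.172  1.494  0.     1.476  0.083]
```

View pics/scene4.png

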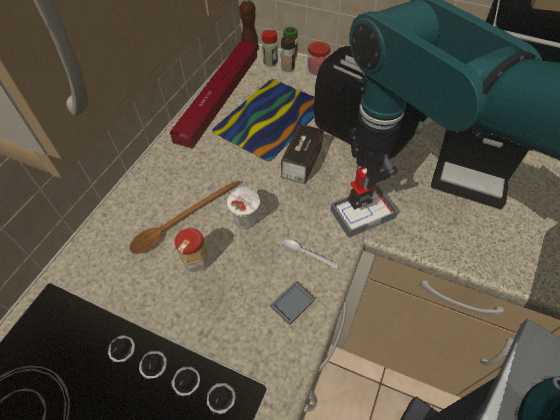

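View pics/top4.png

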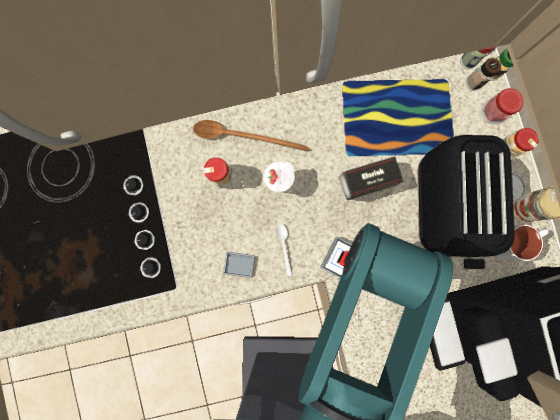

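{"op": "send_rows", "data": {
  "moves": [
    [[0,0,0],[0,0,0.1],0],
    [[0,0,0],[0,0,0.1],0],
    [[0,0,0],[0,0,0.1],0],
    [[0,0,0],[0,0,0.1],0],
    [[0,0,0],[0,0,0.1],0],
    [[0,0,0],[0,0,0],0],
    [[0,0,0],[0,0,0],0],
    [[0,0,0],[0,0,0],0]
  ]
}}

```text
t: 10.6
tool_pos: [0.5461, -0.1563, 0.0976]
tcp_rot: [0.85, 0.526, 0.0, 0.0]
contact_force: [0.2, -0.1, -1.0]
gripper_width: 0.0211
```

```bash
python3 st.py
python3 - <<'E'
from m import *
s=cap('scene');t=cap('top')
a=cv2.resize(s['pixels'][160:245,320:410,::-1],None,fx=6,fy=6,interpolation=cv2.INTER_CUBIC)
b=cv2.resize(t['pixels'][230:300,320:362,::-1],None,fx=6,fy=6,interpolation=cv2.INTER_CUBIC)
b=np.vstack([b,np.zeros((510-420,252,3),np.uint8)])
cv2.imwrite('pics/z5.png',np.hstack([a,b]))
for n,c,bb in(('top',t,(240,290,210,270)),('scene',s,(270,335,260,325))):
    im=up(c,*bb).astype(int)
    m=((im[...,0]-im[...,2])<8)&(im.max(-1)<150)
    m=cv2.morphologyEx(m.astype(np.uint8),cv2.MORPH_OPEN,np.ones((25,25)))
    cs,f=uvof(m,bb[0],bb[2]);q=max(cs,key=cv2.contourArea);print(n,'stamp tray',rect(c,f(q),.010))
E
```

```text
t 10.6 pos [ 546.07 -156.32   97.65] yaw_y -26.47 z [ 7.e-04 -2.e-04 -1.e+00] F [ 0.17 -0.13 -1.04] T [ 0.022  0.02  -0.08 ] w 21.09 q [-0.379  0.19   1.524  0.     1.427  0.083]Traceback (most recent call last):
  File "<stdin>", line 11, in <module>
ValueError: max() iterable argument is empty
```

View pics/z5.png

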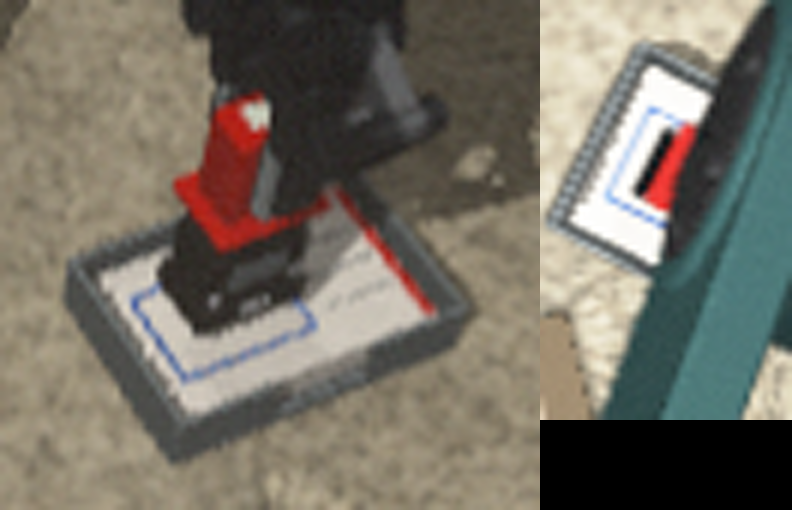

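Run:
```python
from m import *
s=dict(np.load('scene.npz'))
f=lambda z:np.array(z,float)/6-.5*(1-1/6)+[320,160]
st=plane(s,f([[160,277],[197,334],[305,292]]),.0342)*1000
fr=plane(s,f([[131,300],[185,382],[317,326]]),.019)*1000
for P in(st,fr): print(P.round(1),'c',((P[0]+P[2])/2).round(1),np.linalg.norm(P[1]-P[0]),np.linalg.norm(P[2]-P[1]),np.degrees(np.arctan2(*(P[0]-P[1])[[1,0]])),np.degrees(np.arctan2(*(P[1]-P[2])[[1,0]])))
# predicted pixel of ideal stamp corners given TCP, in zoom px
for n,(x,y,z,w,h) in {'stamp':(546.1,-156.3,34.2,30,46),'frame':(546.4,-156.5,19,42,58)}.items():
    a=np.radians(-26.45);ex=np.array([np.cos(a),np.sin(a)]);ey=np.array([-ex[1],ex[0]])
    C=[np.r_[np.array([x,y])+i*w/2*ex+j*h/2*ey,z]/1000 for i,j in((1,1),(-1,1),(-1,-1),(1,-1))]
    print(n,((proj(s,np.array(C))-[320,160]+.4167)*6).round(0).tolist())
```

```text
[[ 568.6 -147.3   34.2]
 [ 543.8 -133.8   34.2]
 [ 522.6 -174.6   34.2]] c [ 545.6 -160.9   34.2] 28.243116965071856 45.94343050513232 -28.401405550487212 62.639768153815766
[[ 576.  -142.1   19. ]
 [ 539.8 -123.2   19. ]
 [ 514.7 -175.    19. ]] c [ 545.4 -158.5   19. ] 40.88792785860412 57.57812412595815 -27.522639225315572 64.20360283480471
stamp [[150.0, 284.0], [192.0, 344.0], [299.0, 300.0], [256.0, 242.0]]
frame [[123.0, 301.0], [180.0, 385.0], [314.0, 329.0], [255.0, 248.0]]
```

Run:
```python
from m import *
t=dict(np.load('top.npz'))
a=cv2.resize(t['pixels'][240:280,325:360,::-1],None,fx=14,fy=14,interpolation=cv2.INTER_CUBIC);cv2.imwrite('pics/z6.png',a)
s=dict(np.load('scene.npz'))
b=cv2.resize(s['pixels'][185:230,335:380,::-1],None,fx=13,fy=13,interpolation=cv2.INTER_CUBIC);cv2.imwrite('pics/z7.png',b)
```

```text
(no output)
```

View pics/z6.png

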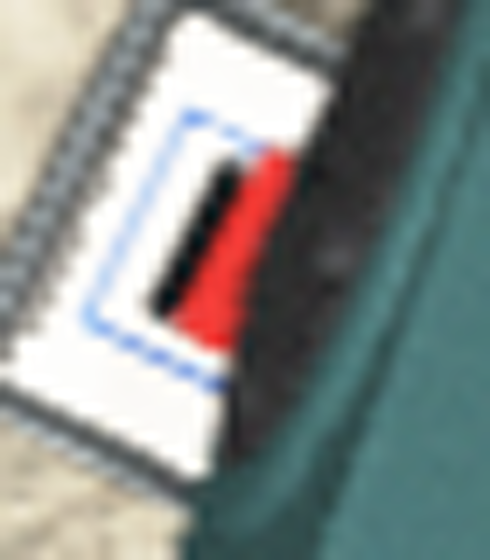

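View pics/z7.png

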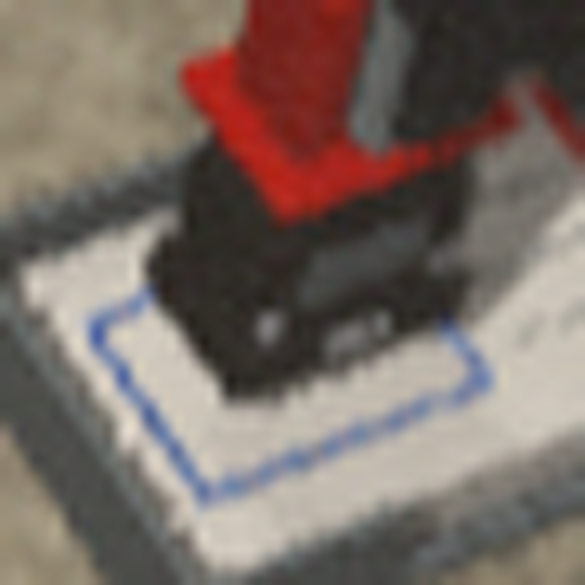

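Run:
```python
from m import *
t=dict(np.load('top.npz'));s=dict(np.load('scene.npz'))
f=lambda z:np.array(z,float)/14-.5*(1-1/14)+[325,240]
a=np.radians(-26.45);ex=np.array([np.cos(a),np.sin(a)]);ey=np.array([-ex[1],ex[0]])
fr=plane(t,f([[186,108],[82,322]]),.019)*1000
st=plane(t,f([[226,156],[148,310]]),.0342)*1000
FM=fr.mean(0)[:2]-29.3*ey; SM=st.mean(0)[:2]-23*ey
print('top frame',fr.round(1),FM,'stamp',st.round(1),SM,'d',SM-FM)
g=lambda z:np.array(z,float)/13-.5*(1-1/13)+[335,185]
fr=plane(s,g([[88,330],[205,508],[492,388]]),.019)*1000
st=plane(s,g([[147,275],[228,402],[466,308]]),.0342)*1000
for P in(st,fr): print((P[0]/2+P[2]/2).round(1),np.linalg.norm(P[1]-P[0]),np.linalg.norm(P[2]-P[1]))
```

```text
top frame [[ 577.7 -138.1   19. ]
 [ 540.8 -120.5   19. ]] [ 546.21723928 -155.53667033] stamp [[ 569.6 -143.    34.2]
 [ 543.5 -129.9   34.2]] [ 546.26830841 -157.03433957] d [ 0.05106913 -1.49766924]
[ 546.1 -160.7   34.2] 28.945542429002852 46.86951924310641
[ 544.9 -157.5   19. ] 40.90573996711087 57.52808395311024
```

Both views put the stamp 1.5–3 mm too far towards -y, so I'll correct by about 2 mm, lower to just above the label and recheck.

{"op": "send_rows", "data": {
  "moves": [
    [[0,0,0],[0.03,-0.02,0],0],
    [[0,0,0],[0,0,0.05],0],
    [[0,0,0],[0,0,0.05],0],
    [[0,0,0],[0,0,0.05],0],
    [[0,0,0],[0,0,0.04],0],
    [[0,0,0],[0,0,0],0],
    [[0,0,0],[0,0,0],0],
    [[0,0,0],[0,0,0],0]
  ]
}}

```text
t: 11.7
tool_pos: [0.5457, -0.1545, 0.088]
tcp_rot: [0.85, 0.526, 0.0, 0.0]
contact_force: [-0.4, 0.0, -1.2]
gripper_width: 0.0216
```

```bash
python3 st.py
python3 - <<'E'
from m import *
t=cap('top');s=cap('scene')
a=cv2.resize(t['pixels'][240:280,325:360,::-1],None,fx=14,fy=14,interpolation=cv2.INTER_CUBIC);cv2.imwrite('pics/z8.png',a)
b=cv2.resize(s['pixels'][185:230,335:380,::-1],None,fx=13,fy=13,interpolation=cv2.INTER_CUBIC);cv2.imwrite('pics/z9.png',b)
E
```

```text
t 11.7 pos [ 545.73 -154.49   87.96] yaw_y -26.47 z [ 3.e-04 -0.e+00 -1.e+00] F [-0.44  0.05 -1.16] T [0.018 0.005 0.011] w 21.59 q [-0.376  0.196  1.538  0.     1.408  0.086]
```

View pics/z8.png

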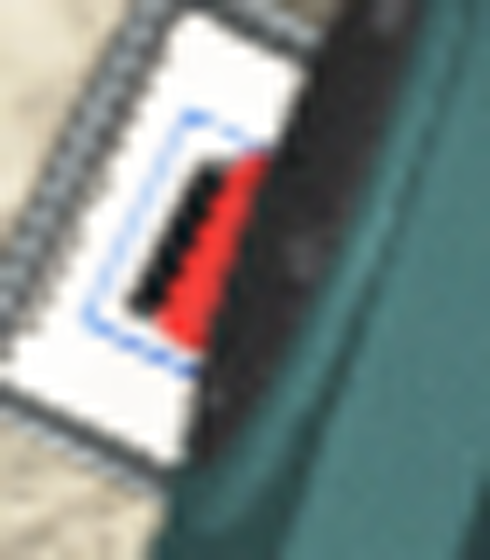

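View pics/z9.png

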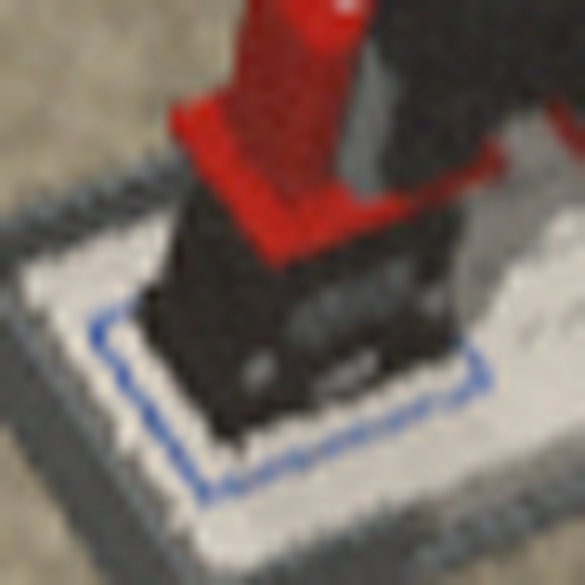

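Run:
```python
from m import *
t=dict(np.load('top.npz'));s=dict(np.load('scene.npz'))
f=lambda z:np.array(z,float)/14-.5*(1-1/14)+[325,240]
a=np.radians(-26.45);ex=np.array([np.cos(a),np.sin(a)]);ey=np.array([-ex[1],ex[0]])
fr=plane(t,f([[186,108],[82,322]]),.019)*1000
st=plane(t,f([[201,160],[127,306]]),.0246)*1000
FM=fr.mean(0)[:2]-29.3*ey; SM=st.mean(0)[:2]-23*ey
print('top',FM,st.round(1),SM,'d',SM-FM)
g=lambda z:np.array(z,float)/13-.5*(1-1/13)+[335,185]
fr=plane(s,g([[88,330],[205,508],[492,388]]),.019)*1000
st=plane(s,g([[136,305],[222,446],[466,346]]),.0246)*1000
for P in(st,fr): print((P[0]/2+P[2]/2).round(1),np.linalg.norm(P[1]-P[0]),np.linalg.norm(P[2]-P[1]))
```

```text
top [ 546.21723928 -155.53667033] [[ 568.8 -140.    24.6]
 [ 543.8 -127.5   24.6]] [ 546.08270718 -154.35739765] d [-0.1345321   1.17927268]
[ 545.6 -160.8   24.6] 32.01293382051981 48.7359104028872
[ 544.9 -157.5   19. ] 40.90573996711087 57.52808395311024
```

{"op": "send_rows", "data": {
  "moves": [
    [[0,0,0],[0,0,0.02],0],
    [[0,0,0],[0,0,0.02],0],
    [[0,0,0],[0,0,0.02],0],
    [[0,0,0],[0,0,0.02],0],
    [[0,0,0],[0,0,0],0],
    [[0,0,0],[0,0,0],0],
    [[0,0,0],[0,0,0],0],
    [[0,0,0],[0,0,0],0]
  ]
}}

```text
t: 12.8
tool_pos: [0.5457, -0.1545, 0.0839]
tcp_rot: [0.85, 0.526, 0.0, 0.0]
contact_force: [0.2, 0.2, -2.8]
gripper_width: 0.0213
```

```bash
python3 st.py
python3 - <<'E'
from m import *
t=cap('top');s=cap('scene')
a=cv2.resize(t['pixels'][240:280,325:360,::-1],None,fx=14,fy=14,interpolation=cv2.INTER_CUBIC);cv2.imwrite('pics/z10.png',a)
b=cv2.resize(s['pixels'][185:230,335:380,::-1],None,fx=13,fy=13,interpolation=cv2.INTER_CUBIC);cv2.imwrite('pics/z11.png',b)
E
```

```text
t 12.8 pos [ 545.68 -154.45   83.89] yaw_y -26.47 z [ 2.e-04  0.e+00 -1.e+00] F [ 0.19  0.19 -2.77] T [ 0.046  0.014 -0.002] w 21.28 q [-0.376  0.199  1.542  0.     1.4    0.086]
```

View pics/z10.png

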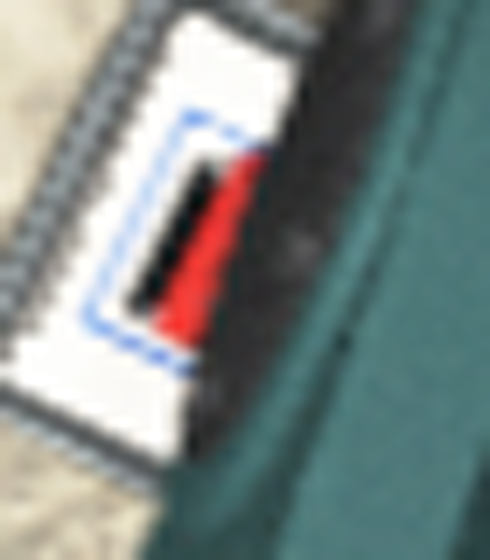

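View pics/z11.png

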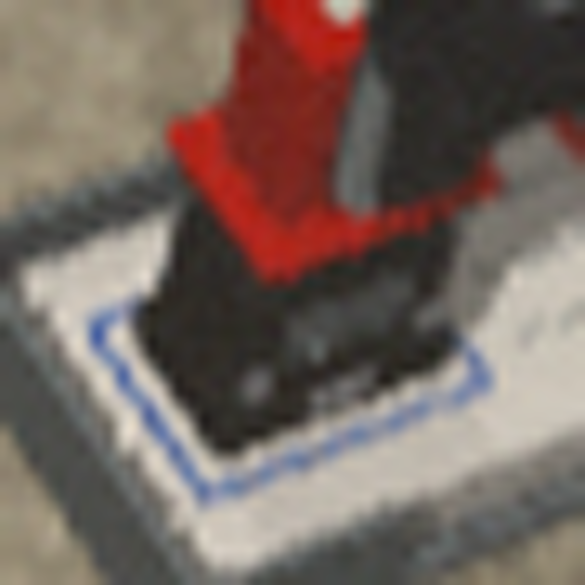

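Run:
```python
from m import *
t=dict(np.load('top.npz'));s=dict(np.load('scene.npz'))
f=lambda z:np.array(z,float)/14-.5*(1-1/14)+[325,240]
a=np.radians(-26.45);ex=np.array([np.cos(a),np.sin(a)]);ey=np.array([-ex[1],ex[0]])
fr=plane(t,f([[186,108],[82,322]]),.019)*1000
st=plane(t,f([[201,160],[128,306]]),.0205)*1000
FM=fr.mean(0)[:2]-29.3*ey; SM=st.mean(0)[:2]-23*ey
print('top',st.round(1),'d',SM-FM)
g=lambda z:np.array(z,float)/13-.5*(1-1/13)+[335,185]
# ideal predictions shifted to match frame, in zoom px
def pr(x,y,z,w,h):
    C=[np.r_[np.array([x,y])+i*w/2*ex+j*h/2*ey,z]/1000 for i,j in((1,1),(-1,1),(-1,-1),(1,-1))]
    return ((proj(s,np.array(C))-[335,185]+.4615)*13).round(0).tolist()
print(pr(544.9,-157.5,19,42,58),'\n ideal stamp',pr(544.9,-157.5,20.5,30,46))
for P in(plane(s,g([[88,330],[205,508],[492,388]]),.019)*1000,plane(s,g([[132,312],[218,458],[466,355]]),.0205)*1000): print(P.round(1),(P[0]/2+P[2]/2).round(1),np.linalg.norm(P[1]-P[0]),np.linalg.norm(P[2]-P[1]))
```

```text
top [[ 568.8 -140.6   20.5]
 [ 543.7 -128.2   20.5]] d [-0.18630006  0.57404103]
[[83.0, 328.0], [207.0, 509.0], [497.0, 390.0], [368.0, 214.0]] 
 ideal stamp [[131.0, 336.0], [221.0, 466.0], [451.0, 371.0], [359.0, 246.0]]
[[ 575.7 -141.1   19. ]
 [ 539.4 -122.2   19. ]
 [ 514.1 -173.9   19. ]] [ 544.9 -157.5   19. ] 40.90573996711087 57.52808395311024
[[ 571.4 -148.1   20.5]
 [ 542.9 -131.3   20.5]
 [ 520.9 -176.    20.5]] [ 546.2 -162.1   20.5] 33.06406405422236 49.866931771185875
```

{"op": "send_rows", "data": {
  "moves": [
    [[0,0,0],[0,0,0.01],0],
    [[0,0,0],[0,0,0.01],0],
    [[0,0,0],[0,0,0.01],0],
    [[0,0,0],[0,0,0.01],0],
    [[0,0,0],[0,0,0],0],
    [[0,0,0],[0,0,0],0],
    [[0,0,0],[0,0,0],0],
    [[0,0,0],[0,0,0],0]
  ]
}}

```text
t: 13.9
tool_pos: [0.5457, -0.1545, 0.082]
tcp_rot: [0.85, 0.526, 0.0, 0.0]
contact_force: [-1.4, 0.4, 0.1]
gripper_width: 0.0215
```

```bash
python3 st.py
```

```text
t 13.9 pos [ 545.66 -154.46   81.96] yaw_y -26.47 z [ 2.e-04  0.e+00 -1.e+00] F [-1.36  0.35  0.06] T [0.032 0.21  0.058] w 21.5 q [-0.376  0.201  1.545  0.     1.396  0.086]
```

{"op": "send_rows", "data": {
  "moves": [
    [[0,0,0],[0,0,0.01],0],
    [[0,0,0],[0,0,0.01],0],
    [[0,0,0],[0,0,0],0],
    [[0,0,0],[0,0,0],0],
    [[0,0,0],[0,0,0],0],
    [[0,0,0],[0,0,0],0],
    [[0,0,0],[0,0,0],0],
    [[0,0,0],[0,0,0],0]
  ]
}}

```text
t: 14.9
tool_pos: [0.5457, -0.1545, 0.0811]
tcp_rot: [0.85, 0.526, 0.0, 0.0]
contact_force: [-1.8, 0.9, 5.0]
gripper_width: 0.0211
```

```bash
python3 st.py
```

```text
t 14.9 pos [ 545.74 -154.48   81.06] yaw_y -26.47 z [ 3.e-04 -0.e+00 -1.e+00] F [-1.8   0.87  4.95] T [ 0.165  0.575 -0.024] w 21.12 q [-0.376  0.201  1.545  0.     1.394  0.086]
```

Run:
```python
from m import *
t=cap('top');s=cap('scene')
a=cv2.resize(t['pixels'][240:280,325:350,::-1],None,fx=13,fy=13,interpolation=cv2.INTER_CUBIC)
b=cv2.resize(s['pixels'][190:230,335:370,::-1],None,fx=13,fy=13,interpolation=cv2.INTER_CUBIC);cv2.imwrite('pics/z12.png',np.hstack([a,b]))
```

```text
(no output)
```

View pics/z12.png

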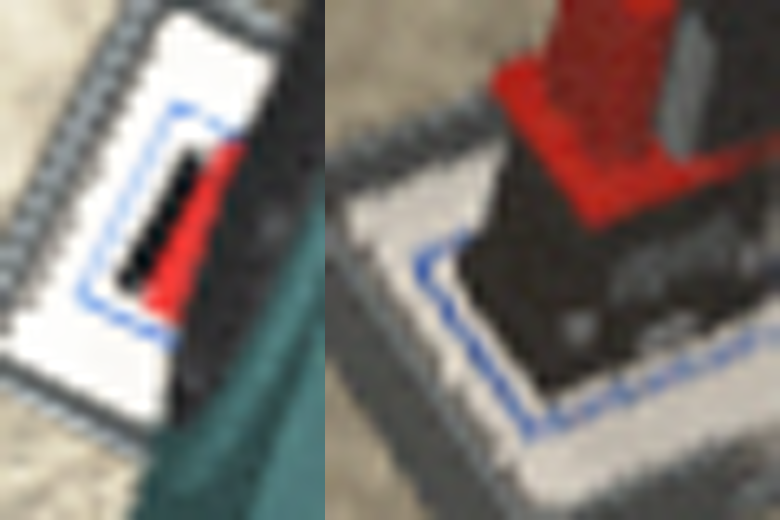

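{"op": "send_rows", "data": {
  "moves": [
    [[0,0,0],[0,0,0.01],0],
    [[0,0,0],[0,0,0.01],0],
    [[0,0,0],[0,0,0.01],0],
    [[0,0,0],[0,0,0.01],0],
    [[0,0,0],[0,0,0.01],0],
    [[0,0,0],[0,0,0],0],
    [[0,0,0],[0,0,0],0],
    [[0,0,0],[0,0,0],0]
  ]
}}

```text
t: 16.0
tool_pos: [0.5458, -0.1545, 0.0794]
tcp_rot: [0.85, 0.526, 0.0, 0.0]
contact_force: [-3.7, 1.2, 8.4]
gripper_width: 0.0214
```

```bash
python3 st.py
```

```text
t 16.0 pos [ 545.76 -154.47   79.43] yaw_y -26.47 z [ 6.e-04 -2.e-04 -1.e+00] F [-3.67  1.25  8.36] T [0.335 0.836 0.044] w 21.35 q [-0.376  0.203  1.547  0.     1.391  0.086]
```

{"op": "send_rows", "data": {
  "moves": [
    [[0,0,0],[0,-0.005,0.01],0],
    [[0,0,0],[0,-0.005,0.01],0],
    [[0,0,0],[0,0,0.01],0],
    [[0,0,0],[0,0,0.01],0],
    [[0,0,0],[0,0,0.01],0],
    [[0,0,0],[0,0,0.01],0],
    [[0,0,0],[0,0,0],0],
    [[0,0,0],[0,0,0],0]
  ]
}}

```text
t: 17.0
tool_pos: [0.5458, -0.1545, 0.0776]
tcp_rot: [0.85, 0.526, 0.001, 0.001]
contact_force: [-4.0, 1.8, 11.5]
gripper_width: 0.0213
```

```bash
python3 st.py
```

```text
t 17.0 pos [ 545.76 -154.46   77.6 ] yaw_y -26.47 z [ 1.9e-03 -8.0e-04 -1.0e+00] F [-3.98  1.82 11.54] T [ 0.369  0.999 -0.027] w 21.28 q [-0.376  0.203  1.551 -0.     1.386  0.086]
```

{"op": "send_rows", "data": {
  "moves": [
    [[0,0,0],[0,0,0.01],0],
    [[0,0,0],[0,0,0.01],0],
    [[0,0,0],[0,0,0.01],0],
    [[0,0,0],[0,0,0.01],0],
    [[0,0,0],[0,0,0],0],
    [[0,0,0],[0,0,0],0],
    [[0,0,0],[0,0,0],0],
    [[0,0,0],[0,0,0],0]
  ]
}}

```text
t: 18.0
tool_pos: [0.5458, -0.1545, 0.0763]
tcp_rot: [0.85, 0.526, 0.001, 0.001]
contact_force: [-6.0, 1.8, 14.7]
gripper_width: 0.0211
```

{"op": "send_rows", "data": {
  "moves": [
    [[0,0,0],[0,0,0],0],
    [[0,0,0],[0,0,0],0],
    [[0,0,0],[0,0,0],0],
    [[0,0,0],[0,0,0],0],
    [[0,0,0],[0,0,0],0],
    [[0,0,0],[0,0,0],0],
    [[0,0,0],[0,0,0],0],
    [[0,0,0],[0,0,0],0]
  ]
}}

```text
t: 19.0
tool_pos: [0.5458, -0.1545, 0.0763]
tcp_rot: [0.85, 0.526, 0.001, 0.001]
contact_force: [-5.5, 1.6, 14.9]
gripper_width: 0.0214
```

```bash
python3 st.py
```

```text
t 19.0 pos [ 545.79 -154.47   76.28] yaw_y -26.47 z [ 2.1e-03 -9.0e-04 -1.0e+00] F [-5.52  1.58 14.88] T [ 0.379  1.235 -0.088] w 21.41 q [-0.376  0.204  1.552 -0.     1.383  0.086]
```

{"op": "send_rows", "data": {
  "moves": [
    [[0,0,0],[0,0,-0.02],0],
    [[0,0,0],[0,0,-0.03],0],
    [[0,0,0],[0,0,-0.03],0],
    [[0,0,0],[0,0,-0.03],0],
    [[0,0,0],[0,0,-0.03],0],
    [[0,0,0],[0,0,-0.03],0],
    [[0,0,0],[0,0,-0.03],0],
    [[0,0,0],[0,0,-0.03],0]
  ]
}}

```text
t: 20.0
tool_pos: [0.5447, -0.154, 0.0836]
tcp_rot: [0.85, 0.526, -0.0, -0.001]
contact_force: [0.2, 0.1, -1.8]
gripper_width: 0.0211
```

{"op": "send_rows", "data": {
  "moves": [
    [[0,0,0],[0,0,-0.05],0],
    [[0,0,0],[0,0,-0.1],0],
    [[0,0,0],[0,0,-0.15],0],
    [[0,0,0],[0,0,-0.2],0],
    [[0,0,0],[0,0,-0.2],0],
    [[0,0,0],[0,0,-0.2],0],
    [[0,0,0],[0,0,-0.1],0],
    [[0,0,0],[0,0,0],0]
  ]
}}

```text
t: 21.0
tool_pos: [0.5454, -0.1543, 0.1354]
tcp_rot: [0.85, 0.526, 0.0, 0.0]
contact_force: [-0.1, 0.4, -1.6]
gripper_width: 0.021
```

```bash
python3 st.py
python3 - <<'E'
from m import *
t=cap('top');s=cap('scene')
a=cv2.resize(s['pixels'][150:245,310:410,::-1],None,fx=5,fy=5,interpolation=cv2.INTER_CUBIC)
b=cv2.resize(t['pixels'][240:290,210:270,::-1],None,fx=5,fy=5,interpolation=cv2.INTER_CUBIC)
c=cv2.resize(s['pixels'][275:330,265:325,::-1],None,fx=4.1,fy=4.1,interpolation=cv2.INTER_CUBIC)
o=np.zeros((475,800,3),np.uint8);o[:,:500]=a;o[:250,500:]=b;o[250:250+c.shape[0],500:500+c.shape[1]]=c
cv2.imwrite('pics/z13.png',o)
E
```

```text
t 21.0 pos [ 545.44 -154.32  135.4 ] yaw_y -26.47 z [ 1.e-03 -3.e-04 -1.e+00] F [-0.13  0.37 -1.64] T [-0.015  0.025  0.01 ] w 21.04 q [-0.376  0.161  1.48   0.     1.499  0.086]
```

View pics/z13.png

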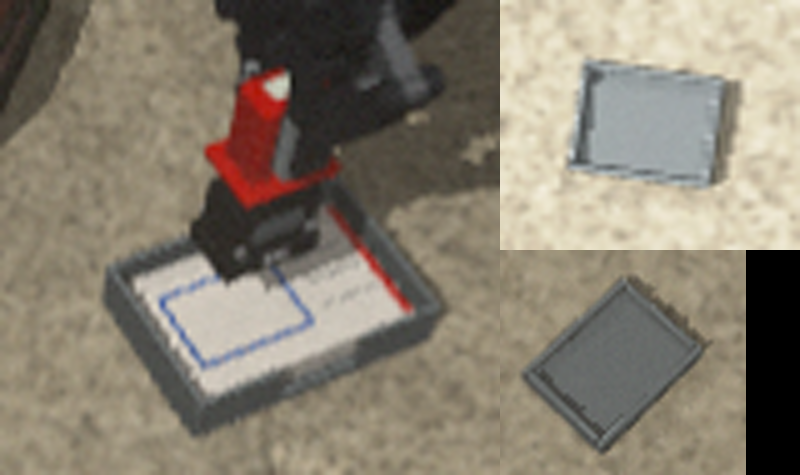

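{"op": "send_rows", "data": {
  "moves": [
    [[0,0,-0.07],[0,0,0],0],
    [[0,0,-0.09],[0,0,0],0],
    [[0,0,-0.1],[0,0,0],0],
    [[0,0,-0.097],[0,0,0],0],
    [[0,0,0],[0.3,-0.05,0],0],
    [[0,0,0],[0.6,-0.09,0],0],
    [[0,0,0],[0.8,-0.13,0],0],
    [[0,0,0],[0.8,-0.13,0],0]
  ]
}}

```text
t: 22.1
tool_pos: [0.5378, -0.0258, 0.1345]
tcp_rot: [0.744, 0.668, 0.0, -0.0]
contact_force: [0.3, -0.1, -2.1]
gripper_width: 0.0212
```

{"op": "send_rows", "data": {
  "moves": [
    [[0,0,0],[0.8,-0.13,0],0],
    [[0,0,0],[0.8,-0.13,0],0],
    [[0,0,0],[0.6,-0.09,0],0],
    [[0,0,0],[0.29,-0.04,0],0],
    [[0,0,0],[0,0,0],0],
    [[0,0,0],[0,0,0.2],0],
    [[0,0,0],[0,0,0.2],0],
    [[0,0,0],[0,0,0],0]
  ]
}}

```text
t: 23.1
tool_pos: [0.531, 0.0971, 0.1128]
tcp_rot: [0.744, 0.668, -0.001, -0.001]
contact_force: [-0.6, -0.2, -1.1]
gripper_width: 0.0214
```

```bash
python3 st.py
```

```text
t 23.1 pos [530.98  97.11 112.83] yaw_y -6.1 z [-3.7e-03 -3.0e-04 -1.0e+00] F [-0.61 -0.21 -1.09] T [ 0.006 -0.028 -0.044] w 21.36 q [ 0.076  0.121  1.572 -0.     1.453  0.182]
```

{"op": "send_rows", "data": {
  "moves": [
    [[0,0,0],[0.01,0.02,0.1],0],
    [[0,0,0],[0,0,0.15],0],
    [[0,0,0],[0,0,0.15],0],
    [[0,0,0],[0,0,0.15],0],
    [[0,0,0],[0,0,0.1],0],
    [[0,0,0],[0,0,0],0],
    [[0,0,0],[0,0,0],0],
    [[0,0,0],[0,0,0],0]
  ]
}}

```text
t: 24.1
tool_pos: [0.5334, 0.0985, 0.0828]
tcp_rot: [0.743, 0.669, 0.0, 0.0]
contact_force: [-0.3, 0.1, -1.7]
gripper_width: 0.0215
```

```bash
python3 st.py
python3 - <<'E'
from m import *
t=cap('top');s=cap('scene')
a=cv2.resize(s['pixels'][235:330,250:350,::-1],None,fx=5,fy=5,interpolation=cv2.INTER_CUBIC)
b=cv2.resize(t['pixels'][240:290,210:270,::-1],None,fx=5,fy=5,interpolation=cv2.INTER_CUBIC)
o=np.zeros((475,800,3),np.uint8);o[:,:500]=a;o[:250,500:]=b
cv2.imwrite('pics/z14.png',o)
E
```

```text
t 24.1 pos [533.4   98.47  82.78] yaw_y -6.01 z [ 9.e-04  1.e-04 -1.e+00] F [-0.31  0.1  -1.72] T [-0.022  0.01   0.073] w 21.5 q [0.078 0.147 1.605 0.    1.389 0.183]
```

View pics/z14.png

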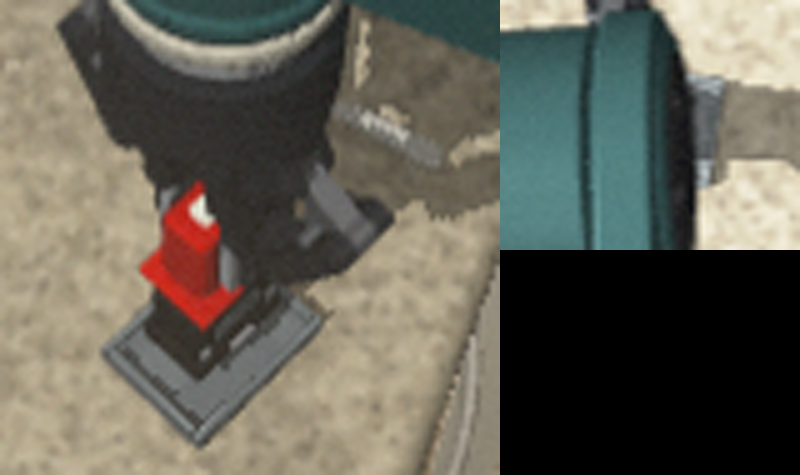

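{"op": "send_rows", "data": {
  "moves": [
    [[0,0,0],[0,-0.02,0.05],0],
    [[0,0,0],[0,0,0.05],0],
    [[0,0,0],[0,0,0.05],0],
    [[0,0,0],[0,0,0.05],0],
    [[0,0,0],[0,0,0.04],0],
    [[0,0,0],[0,0,0],0],
    [[0,0,0],[0,0,0],0],
    [[0,0,0],[0,0,0],0]
  ]
}}

```text
t: 25.2
tool_pos: [0.5323, 0.0985, 0.0705]
tcp_rot: [0.743, 0.669, 0.0, 0.0]
contact_force: [-0.4, 0.1, -1.2]
gripper_width: 0.0216
```

{"op": "send_rows", "data": {
  "moves": [
    [[0,0,0],[0,0,0.01],0],
    [[0,0,0],[0,0,0.01],0],
    [[0,0,0],[0,0,0.01],0],
    [[0,0,0],[0,0,0.01],0],
    [[0,0,0],[0,0,0.01],0],
    [[0,0,0],[0,0,0],0],
    [[0,0,0],[0,0,0],0],
    [[0,0,0],[0,0,0],0]
  ]
}}

```text
t: 26.2
tool_pos: [0.5321, 0.0986, 0.0679]
tcp_rot: [0.743, 0.669, 0.0, 0.0]
contact_force: [-0.0, -0.3, -1.1]
gripper_width: 0.0215
```

```bash
python3 st.py
python3 - <<'E'
from m import *
s=cap('scene')
a=cv2.resize(s['pixels'][235:330,250:350,::-1],None,fx=5,fy=5,interpolation=cv2.INTER_CUBIC)
cv2.imwrite('pics/z15.png',a)
E
```

```text
t 26.2 pos [532.13  98.55  67.87] yaw_y -6.01 z [ 1.e-04  1.e-04 -1.e+00] F [-0.04 -0.25 -1.08] T [-0.    -0.004 -0.003] w 21.48 q [0.078 0.158 1.624 0.    1.359 0.183]
```

View pics/z15.png

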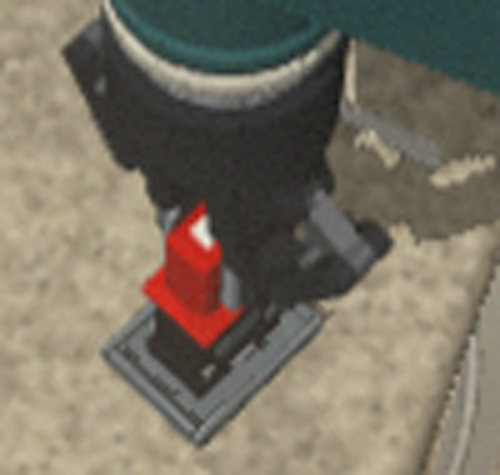

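{"op": "send_rows", "data": {
  "moves": [
    [[0,0,0],[0,0,0.01],0],
    [[0,0,0],[0,0,0.01],0],
    [[0,0,0],[0,0,0.01],0],
    [[0,0,0],[0,0,0],0],
    [[0,0,0],[0,0,0],0],
    [[0,0,0],[0,0,0],0],
    [[0,0,0],[0,0,0],0],
    [[0,0,0],[0,0,0],0]
  ]
}}

```text
t: 27.25
tool_pos: [0.5323, 0.0985, 0.0665]
tcp_rot: [0.743, 0.669, 0.0, 0.0]
contact_force: [-2.0, -0.9, 5.3]
gripper_width: 0.0215
```

```bash
python3 st.py
```

```text
t 27.25 pos [532.26  98.53  66.54] yaw_y -6.02 z [ 4.e-04  1.e-04 -1.e+00] F [-1.99 -0.94  5.28] T [-0.053  0.444 -0.022] w 21.5 q [0.078 0.159 1.626 0.    1.356 0.183]
```

The stamp is seated: the force rose at about the original floor height. I'll relax slightly, open and retreat upward.

{"op": "send_rows", "data": {
  "moves": [
    [[0,0,0],[0,0,-0.01],0],
    [[0,0,0],[0,0,0],0],
    [[0,0,0],[0,0,0],28],
    [[0,0,0],[0,0,0],35],
    [[0,0,0],[0,0,0],50],
    [[0,0,0],[0,0,0],75],
    [[0,0,0],[0,0,0],100],
    [[0,0,0],[0,0,0],100]
  ]
}}

```text
t: 28.25
tool_pos: [0.5322, 0.0986, 0.0669]
tcp_rot: [0.743, 0.669, 0.0, 0.0]
contact_force: [-1.1, -0.6, -0.8]
gripper_width: 0.0855
```

{"op": "send_rows", "data": {
  "moves": [
    [[0,0,0],[0,0,0],100],
    [[0,0,0],[0,0,0],100],
    [[0,0,0],[0,0,-0.1],100],
    [[0,0,0],[0,0,-0.2],100],
    [[0,0,0],[0,0,-0.3],100],
    [[0,0,0],[0,0,-0.5],100],
    [[0,0,0],[0,0,-0.5],100],
    [[0,0,0],[0,0,-0.5],100]
  ]
}}

```text
t: 29.25
tool_pos: [0.5324, 0.0986, 0.1741]
tcp_rot: [0.743, 0.669, 0.001, 0.001]
contact_force: [-0.3, -0.2, 0.3]
gripper_width: 0.0852
```

{"op": "send_rows", "data": {
  "moves": [
    [[0,0,0],[0,-0.3,-0.4],100],
    [[0,0,0],[0,-0.6,0],100],
    [[0,0,0],[0.3,-0.6,0],100],
    [[0,0,0],[0.6,-0.6,0],100],
    [[0,0,0],[0.6,-0.5,0],100],
    [[0,0,0],[0.6,0,0],100],
    [[0,0,0],[0.3,0,0],100],
    [[0,0,0],[0,0,0],100]
  ]
}}

```text
t: 30.25
tool_pos: [0.4157, 0.2319, 0.1923]
tcp_rot: [0.743, 0.67, 0.0, 0.0]
contact_force: [-0.1, -0.6, -0.3]
gripper_width: 0.0853
```

```bash
python3 st.py
python3 - <<'E'
from m import *
t=cap('top');s=cap('scene');save('t','top16',t)
a=cv2.resize(s['pixels'][235:330,250:350,::-1],None,fx=5,fy=5,interpolation=cv2.INTER_CUBIC)
b=cv2.resize(t['pixels'][240:290,210:270,::-1],None,fx=5,fy=5,interpolation=cv2.INTER_CUBIC)
o=np.zeros((475,800,3),np.uint8);o[:,:500]=a;o[:250,500:]=b
cv2.imwrite('pics/z16.png',o);save('s','scene16',s)
E
```

```text
t 30.25 pos [415.65 231.86 192.35] yaw_y -5.94 z [ 6.e-04 -2.e-04 -1.e+00] F [-0.13 -0.56 -0.28] T [-0.039  0.028 -0.007] w 85.31 q [ 0.39  -0.068  1.604 -0.     1.605  0.494]
```

View pics/z16.png

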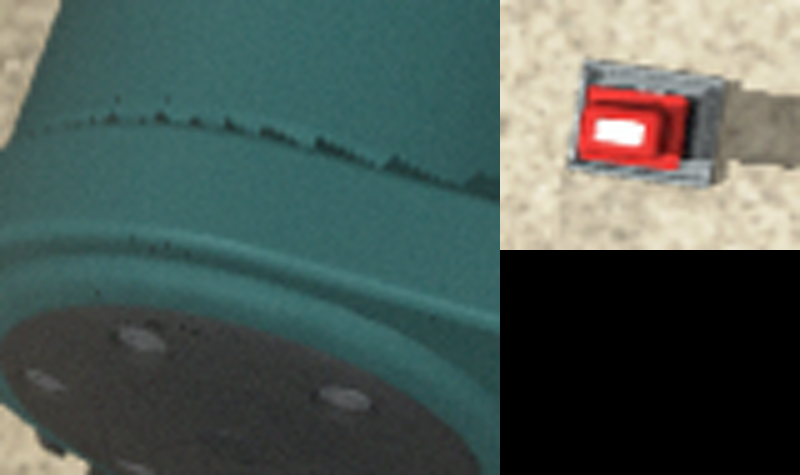

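View pics/scene16.png

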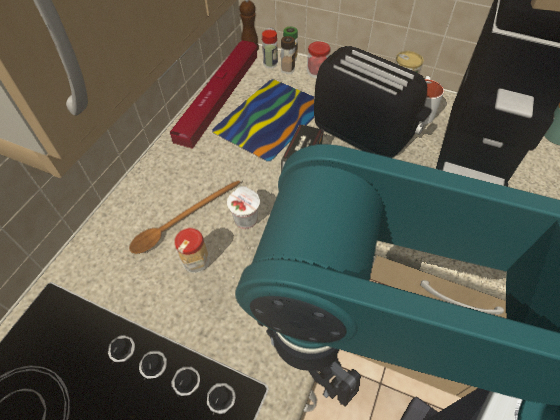

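The top crop shows the stamp upright in its tray, aligned with it, and the bystanders are unmoved. I'll run one numeric check, then hand in.

Run:
```python
from m import *
t=dict(np.load('top.npz'))
b=(240,290,210,270);im=up(t,*b).astype(int)
w=(im.min(-1)>215).astype(np.uint8);R,G=im[...,0],im[...,1]
red=((R-G>60)&(R>90));cs,f=uvof(red,240,210);q=max(cs,key=cv2.contourArea)
print('stamp@flange',rect(t,f(q),.062))
m=np.zeros(red.shape,np.uint8);cv2.fillPoly(m,[q],1);cs,f=uvof(w&m,240,210);q=max(cs,key=cv2.contourArea);print('patch',rect(t,f(q),.106))
g=np.array([[585,60],[723,77],[713,187],[570,170]])/5.-[100,0]-.4+[210,240]
print('tray',plane(t,g,.01).mean(0)*1000)
print(arm.hand_in())
```

```text
stamp@flange [532.56 100.25  35.    48.49  -5.98]
patch [532.51  99.54   9.14  19.62  -6.88]
tray [532.49327656  99.5341122   10.        ]
the job is handed in; nothing more can be done
None
```

I stamped the label inside the blue frame, put the stamp back upright in its parking tray, and handed the job in at about 30 s of the 64 s allowed. No verdict is reported, so the results below are my own measurements.

- **Position:** before the press, the two camera views disagreed by a few millimetres on where the stamp sat over the frame. I moved it 2 mm. After that the top view showed it within about 1 mm of centre. The scene view's full corner fit still read about 4–5 mm off, but its corners were blurred, and the one clear front corner agreed with the top view.
- **Press:** the force sensor settled at about 14.8 N for at least 1 s, which is about 16 N on the paper once the stamp's weight is added. The arm did not move or tilt noticeably. A sideways force of about 5.7 N built up against the paper, but I saw no sliding.
- **Print:** no ink mark was visible in the pictures afterwards, so the clean print rests on the force readings alone.
- **Lift and return:** the stamp rose straight up, with about 1 mm of sideways drift. It now stands released in its tray, within about 1 mm of the centre in the top view. The scene view of it was blocked by the arm.
- **Surroundings:** the gripper is clear of everything. The yoghurt pot and honey jar look unmoved; I only compared the pictures by eye, and the tea box was mostly hidden in the last scene view.

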